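Steer a batten past the post into the counter bay

ROBOT

A 7-joint arm with a two-finger parallel gripper is mounted at the origin on the work surface. World frame = base frame: x ahead of the robot, y to its left, z up, the work surface at z = 0. Lengths are in m, angles in rad, forces in N, time in s.
With the tool pointing down it reaches from about 0.4 to 0.875 m from the base axis. Payload 4.4 kg.
Tool frame: the origin (TCP) lies midway between the tips of the shut fingers; the grasp point (between the pads) lies 19 mm behind it (ctrl.grasp_offset is the distance from the TCP to the grasp point, in m); z points along the fingers, y is the line along which they close (so a half turn about z gives the same grasp; the last joint's range is limited). The gripper opens to 85 mm and grips with 20 to 120 N. Pads are 22 mm wide; open, the fingers measure 114 mm over their backs; the gripper's body (76 mm by 85 mm) begins 54 mm behind the grasp point. The pads swing forward as they close: fully open they stand 13 mm farther back than shut.
Start: joints at [1.103, 0.628, 0.038, 1.517, -0.027, 0.996, -0.02], TCP at [0.254, -0.598, 0.231] pointing down, gripper open.
Joint ranges: [-3.06, 3.06], [-0.37, 2.12], [-1.25, 1.32], [0.18, 2.47], [-1.1, 4.24], [0.23, 1.98], [-2.94, 2.94]. Speed limits (rad/s): [2.57, 2.57, 3.14, 3.14, 3.14, 3.14, 3.14].

INTERFACE

Orientations are given as a rotation vector (axis times angle).
In Python, from cell import readout, snapshot, job, ctrl gives the robot as it stands.
- The arm moves only by the tool drive_tool, never from a script. Its argument "increments" is one flat list of numbers, 5 for each row, row after row: the shift along the tool's x, y, z in mm, then the turn about the tool's z in degrees, then the opening, from -1 (shut) to 1 (fully open). In form: [tx, ty, tz, spin, hand, tx, ty, tz, spin, hand, ...]. A call has 1 to 12 rows; each row shifts and turns the commanded pose from where the row before left it, along the tool's axes as they then stand; what a row does not reach is not made up. A row lasts 1/10 s, in which the tool goes at most 50 mm and 8.59 degrees, less where a joint would pass 70% of its speed; a pose out of reach is approached as far as the arm can. A call with a gripper value outside its range is refused whole. The fingers move at their own pace and stop on an object; the grip force is fixed at half the most. Time passes only in rows, so rows that do not move let the fingers close. It gives the time, the measured TCP pose, the force, the opening and the grip force at its end, in the units of the state.
- readout.sense(): the state, without advancing time (a new reading comes with each control period).
- snapshot(name): name is "side" or "top" or "wrist"; returns a dict with "img" (400x640x3 uint8, red, green, blue), "z_map" (400x640 float32, m along the optical axis (not along the pixel's ray), 0 where there is no reading), "vfov" (degrees; the focal length in pixels is half the picture's height over the tangent of half this angle, whatever the lens; pixels are square), "cx", "cy" (the principal point, pixels), "R" (3x3) and "t" (3): a world point X has camera coordinates R X + t. Camera axes: x right, y down, z forward; pixel columns grow to the right and rows downward; lengths in m; the calibration is good to about 2 mm. A picture is of the moment at which its call begins.
- job.hand_in(): hands the job in; it is judged then, once.
The state is a dict: "clock": time; "joint_positions": joint angles; "joint_velocities": joint speeds; "joint_torque": joint torques, N m; "position": TCP position; "ee_rot": TCP orientation; "ft_force": force on the tool from outside, world axes, zero at the start; "moment": the same for the moment, N m; "finger_gap": opening from 0.0 (shut) to 1.0 (fully open); "grip_force": force on a finger pad.
Only numpy, scipy, OpenCV 4.12 (cv2) and the standard library are available. Lean on these libraries where they do the work, as an engineer would, in place of code of your own. Each camera call takes 0.05 s, during which the arm holds its last target. There are 200 camera calls.

TASK

Put the loose wooden batten away in the low blue bay on the counter by pushing it only: keep it flat on the counter and never lift it. The bay's mouth is narrowed by an upright post, so angle the batten, push the end nearer the post in behind the post, then push the other end in until the batten lies flush against the back rail along its whole length, between the two end cheeks. Leave the other things on the counter where they are.

Things in the scene. Friction and masses are not known exactly. Their poses are not given: they have to be found in the camera images.
- batten: straight planed wooden batten lying loose on the counter, 260 mm long, 30 mm wide, 24 mm tall, about 0.17 to 0.34 kg; origin at the middle of its underside, its y axis along its length, x across, z up. It slides and turns on the counter when pushed, with ordinary friction.
- batten_end_a (a point): centre of the batten's end face at its own +y end, half-way up (12 mm)
- batten_end_b (a point): centre of the batten's end face at its own -y end, half-way up (12 mm)
- bay: low fixed blue steel frame, 36 mm tall, without a floor: a back rail 324 mm long and two end cheeks, open towards the bay's -x (roughly towards the robot). Origin on the counter at the middle of the back rail's inner face; y along the rail, x pointing into the rail. The rail's inner face is the plane x = 0; the cheeks' inner faces are at y = +150 and -150 mm and the cheeks reach out to x = -40 mm.
- post: fixed round blue steel post, 18 mm across, 60 mm tall, in front of the bay near one end: its axis is at x = -61 mm and y = +100 or -100 mm in the bay's frame (which of the two varies), so 52 mm is clear between post and back rail, and the mouth from post to far cheek (241 mm) is shorter than the batten. Origin at the middle of its foot. The other place has only a flat steel socket cap, no obstacle.
- glue: white glue bottle, 54 mm across, 150 mm tall, standing; a bystander, origin at its underside or middle
- tin: steel tin, 72 mm across, 80 mm tall, standing just behind the bay's back rail; a bystander, origin at its underside or middle
- screws: cardboard box of screws, 55 x 85 x 45 mm tall, beside the bay; a bystander, origin at its underside or middle
- tapemeasure: black tape measure, 62 x 36 x 60 mm tall, beside the bay; a bystander, origin at its underside or middle
- maskingtape: roll of masking tape lying flat, 100 mm across, 25 mm tall; a bystander, origin at its underside or middle
- jar: jar with a steel lid, 64 mm across, 85 mm tall, standing; a bystander, origin at its underside or middle
- hammer: hammer lying flat, about 300 mm long; a bystander, origin at its underside or middle

How it is judged:
At the end, for the whole second after the job is handed in: The batten rests flat on the counter in the bay behind the post, between the cheeks, both ends within 9 mm of touching the back rail, at rest (x of each of batten_end_a, batten_end_b in the frame of bay above -0.024 m and y of batten in the frame of bay between -0.03 and 0.03 m and height (world z) of batten below 0.005 m and linear speed of batten below 0.01 m/s and angle between batten's own z axis and vertical below 0.08 rad).
It fails at once if the batten is lifted off the counter or tipped over (height (world z) of batten above 0.012 m or angle between batten's own z axis and vertical above 0.25 rad).
It fails at once if another thing on the counter is moved by more than 20 mm or toppled (distance of any of glue, tin, screws, tapemeasure, maskingtape, jar, hammer from where it was at the start of the episode above 0.02 m or angle between any of glue, tin, screws, tapemeasure, maskingtape, jar's own z axis and vertical above 0.4 rad).
It also fails if it takes over 72 s, if anything falls off the work surface, if the arm or the gripper's body presses on something with over 40 N, if the wrist force passes 120 N, or if a joint passes its speed limit or range.

## Working session

There is one attempt and no reset: what is moved stays moved. The work goes in short steps, Python scripts to look and compute and a tool call to move; the robot and the scene stay as the last step left them, time stands still between calls to the robot, and variables do not carry over. Pictures are saved under pics/ and viewed, at most 10 in all, crops included, and the job is handed in when it is done.

Besides the shell and the picture viewer there is one more tool, called after "Call:" as name(argument=value, ...) on one line, values as JSON. drive_tool: Moves the arm, as the interface text tells. Its arguments: {"type":"object","properties":{"increments":{"type":"array","items":{"type":"number"}}},"required":["increments"]}

```bash
mkdir -p pics
cat > h.py <<'E'
import numpy as np,cv2
from cell import readout,snapshot,job,ctrl
def snap(n):
    s=snapshot(n); s['f']=s['img'].shape[0]/2/np.tan(np.radians(s['vfov'])/2); return s
def save(s,n): cv2.imwrite('pics/'+n,s['img'][:,:,::-1])
def cloud(s):
    h,w=s['z_map'].shape; u,v=np.meshgrid(np.arange(w),np.arange(h)); z=s['z_map']
    c=np.stack([(u-s['cx'])/s['f']*z,(v-s['cy'])/s['f']*z,z],-1)
    P=(c-s['t'])@np.asarray(s['R']); P[z==0]=np.nan; return P
E
python3 - <<'E'
from h import *
s=snap('top'); save(s,'top1.png'); np.savez('top1.npz',P=cloud(s),img=s['img'])
st=readout.sense(); print({k:np.round(v,3) for k,v in st.items()}); print(s['R'],s['t'])
E
```

```text
{'clock': np.float64(0.05), 'joint_positions': array([ 1.103,  0.629,  0.038,  1.518, -0.027,  0.996, -0.02 ]), 'joint_velocities': array([-0.001, -0.002,  0.   , -0.   , -0.001, -0.001,  0.   ]), 'joint_torque': array([ 3.0000e-03, -5.6505e+01,  1.2320e+00, -1.9420e+01,  1.1000e-02,
        5.0000e-03, -0.0000e+00]), 'position': array([ 0.254, -0.598,  0.23 ]), 'ee_rot': array([-3.077e+00, -6.270e-01,  1.000e-03]), 'ft_force': array([ 0.39 , -0.214,  0.226]), 'moment': array([-0.011, -0.021,  0.028]), 'grip_force': np.float64(0.0), 'finger_gap': np.float64(1.0)}
[[-0.00676152 -0.99997181  0.00326545]
 [-0.98735368  0.00615889 -0.15841329]
 [ 0.15838871 -0.00429526 -0.98736749]] [0.02670376 0.59950864 1.12804536]
```

View pics/top1.png

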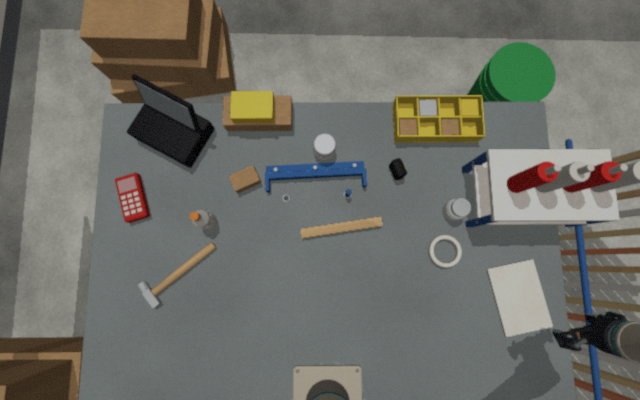

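The picture shows the bay at columns 266-366, rows 163-190, with the post at (348,193) near the right end and the cap at (285,198). The batten lies from (302,234) to (382,222). The glue is at (200,218) and the tape roll at (445,251).

Run:
```python
from h import *
d=np.load('top1.npz');P=d['P'];img=d['img'];hsv=cv2.cvtColor(img,cv2.COLOR_RGB2HSV)
def roi(m,r0,r1,c0,c1):
    o=np.zeros_like(m);o[r0:r1,c0:c1]=m[r0:r1,c0:c1];return o
b=roi((P[...,2]>.015)&(P[...,2]<.032),212,245,294,390)
x=P[b];r=cv2.minAreaRect(x[:,:2].astype(np.float32));print('batten',len(x),r,np.median(x[:,2]));print(cv2.boxPoints(r))
blue=(hsv[...,0]>100)&(hsv[...,0]<125)&(hsv[...,1]>130)
f=roi(blue&(P[...,2]>.025)&(P[...,2]<.045),155,195,258,372)
x=P[f];r=cv2.minAreaRect(x[:,:2].astype(np.float32));print('bay',len(x),r);print(cv2.boxPoints(r),np.median(x[:,2]))
# rail
x2=x[(x[:,0]>x[:,0].max()-.04)]
for c in range(275,360,12):
    q=P[155:190,c][f[155:190,c]]; print(c,np.round([q[:,0].min(),q[:,0].max(),q[:,1].mean()],4) if len(q) else None)
p=roi((P[...,2]>.045)&(P[...,2]<.07),184,205,338,358);print('post',p.sum(),P[p].mean(0),P[p].min(0),P[p].max(0))
for n,(r0,r1,c0,c1) in dict(glue=(200,232,185,215),tin=(130,160,308,340),box=(160,195,228,262),tape=(155,185,385,410),ring=(230,272,424,468),jar=(192,226,440,474)).items():
    m=roi(P[...,2]>.012,r0,r1,c0,c1);q=P[m];print(n,np.round([q.min(0),q.max(0)],3).tolist())
```

```text
batten 791 ((0.5210421681404114, -0.050538644194602966), (0.030273932963609695, 0.2597261369228363), 8.254624366760254) 0.024334521454353684
[[ 0.48741728  0.07580576]
 [ 0.5247068  -0.18122955]
 [ 0.55466706 -0.17688304]
 [ 0.51737756  0.08015226]]
bay 753 ((0.6623974442481995, 0.030680418014526367), (0.08607497811317444, 0.3204951882362366), 2.325978994369507)
[[ 0.6128918   0.18904932]
 [ 0.6258991  -0.13118182]
 [ 0.7119031  -0.12768848]
 [ 0.6988958   0.19254266]] 0.036024699484392735
275 [0.6783 0.696  0.16  ]
287 [0.6803 0.6989 0.1216]
299 [0.6821 0.6997 0.0833]
311 [0.6843 0.7015 0.0449]
323 [0.6859 0.7043 0.0065]
335 [ 0.6875  0.7046 -0.032 ]
347 [ 0.6901  0.7073 -0.0704]
359 [ 0.6903  0.7104 -0.1088]
post 29 [ 0.62757704 -0.07179899  0.05837798] [ 0.62016068 -0.07971988  0.04777456] [ 0.63519673 -0.0639082   0.06218879]
glue [[0.517, 0.347, 0.013], [0.57, 0.399, 0.154]]
tin [[0.74, -0.033, 0.014], [0.81, 0.035, 0.087]]
box [[0.637, 0.207, 0.012], [0.718, 0.305, 0.054]]
tape [[0.674, -0.254, 0.013], [0.735, -0.21, 0.065]]
ring [[0.396, -0.424, 0.012], [0.493, -0.324, 0.032]]
jar [[0.52, -0.455, 0.012], [0.605, -0.376, 0.092]]
```

Call:
drive_tool(increments=[35,-19.5,0,0,-1,35,-19.5,0,0,-1,35,-19.5,0,0,-1,35,-19.5,0,0,-1,35,-19.5,0,0,-1,35,-19.5,0,0,-1,35,-19.5,0,0,-1,35,-19.5,0,0,-1,35,-19.5,0,0,-1,35,-19.5,0,0,-1,35,-19.5,0,0,-1,31,-19.5,0,0,-1])

```text
clock: 1.25
position: [0.5465, -0.2182, 0.2308]
ee_rot: [-3.077, -0.628, 0.001]
ft_force: [1.2, -1.4, 0.1]
finger_gap: -0.0
grip_force: 0.0
```

Call:
drive_tool(increments=[0,0,0,-8.4,-1,0,0,0,-8.4,-1,0,0,0,-8.4,-1,0,0,0,-8.4,-1,0,0,0,-8.4,-1,0,0,0,-8.4,-1,0,0,0,-8.4,-1,0,0,0,-8.4,-1,0,0,0,-8,-1,0,0,0,0,-1,0,0,0,0,-1])

```text
clock: 2.35
position: [0.5453, -0.2203, 0.2309]
ee_rot: [-2.06, -2.371, 0.0]
ft_force: [-0.2, 0.2, 0.3]
finger_gap: -0.003
grip_force: 0.0
```

```bash
cat >> h.py <<'E'
from scipy.spatial.transform import Rotation as Ro
TH=.043; O=np.array([.6845,.0307]); B=np.array([[np.cos(TH),-np.sin(TH)],[np.sin(TH),np.cos(TH)]])
def tool():
    st=readout.sense(); R=Ro.from_rotvec(st['ee_rot']).as_matrix(); return st,R,np.asarray(st['position'])
def goto(bx,by,z=None,yaw=None):
    "shift in tool mm to a bay-frame point; yaw = bay-frame angle (deg) of tool x"
    st,R,p=tool(); w=np.r_[O+B@[bx,by], p[2] if z is None else z]
    t=R.T@(w-p)*1000
    ps=np.degrees(np.arctan2(R[1,0],R[0,0])-TH)
    print('goto',(bx,by),'tool mm',np.round(t,1),'spin',None if yaw is None else round(ps-yaw,2))
def where():
    st,R,p=tool(); print('t',round(float(st['clock']),2),'bay TCP',np.round(B.T@(p[:2]-O),4),'z',round(p[2],4),'yaw',np.round(np.degrees(np.arctan2(R[1,0],R[0,0])-TH),2),'tilt',np.round(R[:,2],3),'F',np.round(st['ft_force'],1),'q',np.round(st['joint_positions'],2))
def batten(show=None):
    s=snap('top'); P=cloud(s); hsv=cv2.cvtColor(s['img'],cv2.COLOR_RGB2HSV)
    Q=np.concatenate([(P[...,:2]-O)@B,P[...,2:]],-1)
    m=(Q[...,2]>.017)&(Q[...,2]<.03)&(Q[...,0]>-.3)&(Q[...,0]<.01)&(abs(Q[...,1])<.26)&(hsv[...,0]<25)&(hsv[...,1]>60)
    n,l,sa,_=cv2.connectedComponentsWithStats(m.astype(np.uint8)); k=sa[1:,4].argmax()+1
    x=Q[l==k]; r=cv2.minAreaRect(x[:,:2].astype(np.float32)); bp=cv2.boxPoints(r)
    e=bp[np.argsort(bp[:,1])]; a=(e[2]+e[3])/2; b=(e[0]+e[1])/2
    c=(a+b)/2;y=np.degrees(np.arctan2(-(a-b)[0],(a-b)[1])); print('batten bay c',np.round(c,4),'yaw',round(y,2),'left',np.round(a,4),'right',np.round(b,4),'size',np.round(r[1],3),sa[k,4])
    if show: save(s,show)
    return a,b
E
python3 - <<'E'
from h import *
where(); a,b=batten(); u=(a-b)/np.linalg.norm(a-b); g=b-u*.04; goto(*g,z=.010,yaw=np.degrees(np.arctan2(u[1],u[0])))
E
```

```text
t 2.35 bay TCP [-0.1499 -0.2448] z 0.2309 yaw 95.55 tilt [-0.001  0.    -1.   ] F [-0.2  0.2  0.3] q [ 0.55  0.56 -0.33  1.69  0.22  0.93  0.27]
batten bay c [-0.1672 -0.0735] yaw 5.81 left [-0.1803  0.0549] right [-0.1541 -0.2018] size [0.03  0.258] 751
goto (np.float32(-0.15010121), np.float32(-0.24160649)) tool mm [3.10e+00 1.00e-01 2.21e+02] spin -0.22
```

Call:
drive_tool(increments=[0,0,45,0,-1,0,0,45,0,-1,0,0,45,0,-1,0,0,45,0,-1,0,0,25,0,-1,0,0,16,0,-1,0,0,0,0,-1,10,0,0,0,-1,10,0,0,0,-1,5,0,0,0,-1,5,0,0,0,-1])

```text
clock: 3.5
position: [0.542, -0.1896, 0.0115]
ee_rot: [2.054, 2.375, 0.002]
ft_force: [0.6, 1.3, -0.5]
finger_gap: -0.004
grip_force: 0.0
```

Call:
drive_tool(increments=[5,0,0,0,-1,7,0,0,0,-1,8,0,0,0,-1,8,0,0,0,-1,8,0,0,0,-1,8,0,0,0,-1,8,0,0,0,-1,8,0,0,0,-1,8,0,0,0,-1,8,0,0,0,-1,6,0,0,0,-1,3,0,0,0,-1])

```text
clock: 4.7
position: [0.529, -0.1053, 0.0103]
ee_rot: [-2.055, -2.376, -0.0]
ft_force: [0.5, -2.5, 1.5]
finger_gap: 0.0
grip_force: 1.5
```

Run:
```python
from h import *
where(); batten('top2.png')
```

```text
t 4.7 bay TCP [-0.1612 -0.1292] z 0.0103 yaw 95.81 tilt [-0.  0. -1.] F [ 0.5 -2.5  1.5] q [ 0.25  0.82 -0.16  1.97  0.32  0.38 -0.02]
batten bay c [-0.1764  0.0132] yaw 5.78 left [-0.1891  0.1384] right [-0.1637 -0.112 ] size [0.029 0.252] 731
```

Call:
drive_tool(increments=[4,0,0,0,-1,7,0,0,0,-1,8,0,0,0,-1,8,0,0,0,-1,8,0,0,0,-1,8,0,0,0,-1,7,0,0,0,-1,5,0,0,0,-1,0,0,0,0,-1,-10,0,0,0,-1,-20,0,0,0,-1,0,0,0,0,-1])

```text
clock: 5.95
position: [0.5259, -0.086, 0.0103]
ee_rot: [2.061, 2.368, -0.002]
ft_force: [-0.0, -0.2, -0.7]
finger_gap: -0.002
grip_force: 0.0
```

Run:
```python
from h import *
where(); a,b=batten(); u=(a-b)/np.linalg.norm(a-b); n=np.array([u[1],-u[0]])
goto(*(b-n*.05-u*.03)); goto(*(b-n*.05+u*.025)); goto(*(b-n*.03+u*.025))
```

```text
t 5.95 bay TCP [-0.1635 -0.1097] z 0.0103 yaw 95.46 tilt [ 0.001 -0.002 -1.   ] F [-0.  -0.2 -0.7] q [ 0.2   0.81 -0.15  1.99  0.32  0.36 -0.06]
batten bay c [-0.1817  0.0658] yaw 5.79 left [-0.1947  0.1941] right [-0.1687 -0.0625] size [0.029 0.258] 760
goto (np.float32(-0.2154569), np.float32(-0.097366154)) tool mm [ 15.4 -50.6  -0. ] spin None
goto (np.float32(-0.221003), np.float32(-0.042646497)) tool mm [ 70.4 -50.8  -0.1] spin None
goto (np.float32(-0.20110494), np.float32(-0.040629737)) tool mm [ 70.5 -30.8  -0.1] spin None
```

Call:
drive_tool(increments=[0,-25,0,0,-1,0,-26,0,0,-1,25,0,0,0,-1,25,0,0,0,-1,20,0,0,0,-1,0,8,0,0,-1,0,8,0,0,-1,0,6,0,0,-1,0,8,0,0,-1,0,8,0,0,-1,0,8,0,0,-1,0,6,0,0,-1])

```text
clock: 7.2
position: [0.5175, -0.0123, 0.0103]
ee_rot: [2.057, 2.374, 0.001]
ft_force: [-1.2, -0.4, -0.5]
finger_gap: 0.005
grip_force: 0.5
```

Run:
```python
from h import *
where(); a,b=batten()
```

```text
t 7.2 bay TCP [-0.1687 -0.0358] z 0.0103 yaw 95.72 tilt [ 0.001  0.    -1.   ] F [-1.2 -0.4 -0.5] q [ 0.13  0.81 -0.25  2.03  0.52  0.36 -0.39]
batten bay c [-0.1774  0.0978] yaw 16.25 left [-0.2048  0.1916] right [-0.1501  0.0041] size [0.03  0.195] 583
```

Call:
drive_tool(increments=[0,6,0,0,-1,0,5,0,0,-1,0,0,0,0,-1,0,-15,0,0,-1,0,-25,0,-7,-1,0,0,0,-7,-1,0,0,0,0,-1])

```text
clock: 7.95
position: [0.4878, -0.0163, 0.0105]
ee_rot: [1.751, 2.608, 0.001]
ft_force: [0.6, -0.5, -0.0]
finger_gap: -0.0
grip_force: 0.0
```

Run:
```python
from h import *
where(); a,b=batten(); u=(a-b)/np.linalg.norm(a-b); n=np.array([u[1],-u[0]]); c=a-.13*u
goto(*(c-n*.045),yaw=np.degrees(np.arctan2(u[1],u[0]))); goto(*(c-n*.0295));goto(*(c-n*.0295+[.075,0]))
```

```text
t 7.95 bay TCP [-0.1985 -0.0385] z 0.0105 yaw 109.79 tilt [ 0.     0.001 -1.   ] F [ 0.6 -0.5 -0. ] q [ 0.15  0.8  -0.26  2.11  0.65  0.31 -0.27]
batten bay c [-0.1647  0.071 ] yaw 20.16 left [-0.2086  0.1904] right [-0.1209 -0.0484] size [0.03  0.254] 625
goto (np.float32(-0.20599112), np.float32(0.0528086)) tool mm [88.6 22.9  0.1] spin -0.54
goto (np.float32(-0.19144067), np.float32(0.05815039)) tool mm [88.8 38.4  0.1] spin None
goto (np.float64(-0.11644067168235779), np.float64(0.058150388300418854)) tool mm [ 63.6 109.    0.2] spin None
```

Call:
drive_tool(increments=[30,0,0,0,-1,30,0,0,0,-1,29,0,0,0,-1,0,15,0,0,-1,0,15,0,0,-1,0,7,0,0,-1,-2.5,7,0,0,-1,-3,8,0,0,-1,-3,8,0,0,-1,-3,8,0,0,-1,-3,8,0,0,-1])

```text
clock: 9.1
position: [0.5307, 0.0809, 0.0102]
ee_rot: [-1.753, -2.607, 0.0]
ft_force: [-2.3, 0.2, -0.7]
finger_gap: 0.0
grip_force: 0.7
```

Run:
```python
from h import *
where(); a,b=batten(); u=(a-b)/np.linalg.norm(a-b);print('c from left',a-.13*u,'right',a-.26*u)
```

```text
t 9.1 bay TCP [-0.1515  0.0568] z 0.0102 yaw 109.71 tilt [-0. -0. -1.] F [-2.3  0.2 -0.7] q [ 0.02  0.84 -0.34  1.97  0.64  0.44 -0.42]
batten bay c [-0.1594  0.1518] yaw 22.11 left [-0.1738  0.1874] right [-0.1449  0.1162] size [0.031 0.077] 214
c from left [-0.12490022  0.06691047] right [-0.07597055 -0.0535299 ]
```

Call:
drive_tool(increments=[0,-8,0,0,-1,15,0,0,0,-1,0,8,0,0,-1,-2.4,7.6,0,1.1,-1,-2.4,7.6,0,1.1,-1,-2.3,7.7,0,1.1,-1,-2.2,7.7,0,1.1,-1,-2.1,7.7,0,1.1,-1,-2,7.7,0,1.1,-1,-2,7.7,0,1.1,-1,0,0,0,0,-1])

```text
clock: 10.25
position: [0.5822, 0.0981, 0.0104]
ee_rot: [1.924, 2.482, 0.003]
ft_force: [-0.1, -0.2, 0.7]
finger_gap: -0.0
grip_force: 0.0
```

Call:
drive_tool(increments=[0,-10,0,0,-1,0,-20,0,0,-1,0,-15,0,0,-1,0,0,0,0,-1])

```text
clock: 10.65
position: [0.5336, 0.0857, 0.0103]
ee_rot: [-1.921, -2.484, 0.005]
ft_force: [-0.1, -0.3, -1.6]
finger_gap: -0.001
grip_force: 0.0
```

Run:
```python
from h import *
where(); a,b=batten('top3.png'); u=(a-b)/np.linalg.norm(a-b);print('c from left',a-.13*u,'right',a-.26*u)
```

```text
t 10.65 bay TCP [-0.1484  0.0614] z 0.0103 yaw 102.1 tilt [-0.003 -0.002 -1.   ] F [-0.1 -0.3 -1.6] q [-0.01  0.84 -0.32  1.96  0.58  0.44 -0.51]
batten bay c [-0.042  -0.0139] yaw 17.99 left [-0.0567  0.0315] right [-0.0272 -0.0593] size [0.03  0.095] 260
c from left [-0.0165886  -0.09213603] right [ 0.02355992 -0.21578106]
```

View pics/top3.png

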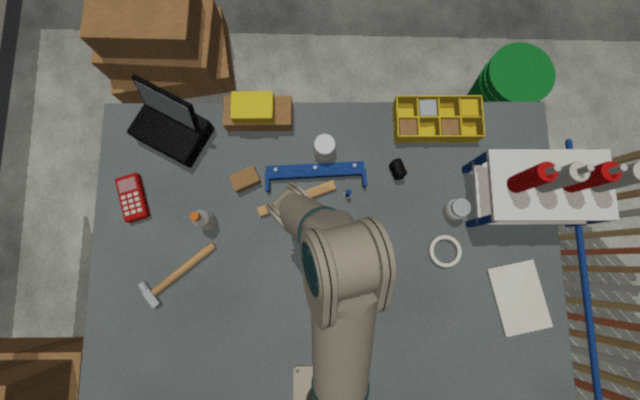

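The picture shows the batten from (258,211) to (335,185). Its right end is just left of the post at (348,193), and the arm hides its middle.

```bash
python3 - <<'E'
s=open('h.py').read()
s=s.replace("k=sa[1:,4].argmax()+1\n    x=Q[l==k]","k=sa[1:,4].argmax()+1; L=[i for i in range(1,n) if sa[i,4]>12]; m=np.isin(l,L)&~((Q[...,1]>.17)&(Q[...,0]>-.06))\n    x=Q[m]").replace("sa[k,4])","m.sum())")
open('h.py','w').write(s)
E
python3 - <<'E'
from h import *
where(); a,b=batten(); u=(a-b)/np.linalg.norm(a-b); n=np.array([u[1],-u[0]])
post=np.array([-.061,-.1]); print('gap post',(b-post)@n-.024,'front corner',b+n*.015)
E
```

```text
t 10.7 bay TCP [-0.1463  0.0621] z 0.0105 yaw 102.08 tilt [-0.001 -0.001 -1.   ] F [ 1.1 -0.2 -0.5] q [-0.01  0.84 -0.32  1.96  0.58  0.44 -0.51]
batten bay c [-0.0668  0.0636] yaw 17.79 left [-0.1062  0.1864] right [-0.0274 -0.0592] size [0.03  0.258] 336
gap post 0.02047791283493542 front corner [-0.01310776 -0.05457828]
```

Run:
```python
from h import *
where(); goto(-.145,.150); goto(-.13,.150); goto(-.106,.150)
```

```text
t 10.75 bay TCP [-0.1449  0.0625] z 0.0107 yaw 102.07 tilt [ 0.001  0.    -1.   ] F [ 0.5 -0.5  1.4] q [-0.01  0.84 -0.32  1.96  0.58  0.44 -0.51]
goto (-0.145, 0.15) tool mm [85.6 18.2  0. ] spin None
goto (-0.13, 0.15) tool mm [82.4 32.9  0. ] spin None
goto (-0.106, 0.15) tool mm [77.4 56.4  0.1] spin None
```

Call:
drive_tool(increments=[28,0,0,0,-1,28,0,0,0,-1,26,0,0,0,-1,0,15,0,0,-1,0,15,0,0,-1,-1,7,0,0,-1,-1.5,7,0,0,-1,-1.5,7,0,0,-1,-1,5,0,0,-1,0,0,0,0,-1,0,-10,0,0,-1,0,-20,0,0,-1])

```text
clock: 11.95
position: [0.5428, 0.1679, 0.0104]
ee_rot: [1.924, 2.483, 0.003]
ft_force: [0.1, 0.4, -0.7]
finger_gap: -0.001
grip_force: 0.0
```

Run:
```python
from h import *
where(); a,b=batten(); u=(a-b)/np.linalg.norm(a-b); n=np.array([u[1],-u[0]])
post=np.array([-.061,-.1]); print('gap post',(b-post)@n-.024,'front corner',b+n*.015)
goto(*(a+u*.04-n*.06),yaw=np.degrees(np.arctan2(u[1],u[0])));goto(*(a+u*.03)); goto(*(a+u*.011)); goto(*(a+u*.011-u*.08))
```

```text
t 11.95 bay TCP [-0.1357  0.1432] z 0.0104 yaw 102.01 tilt [ 0.002  0.001 -1.   ] F [ 0.1  0.4 -0.7] q [-0.14  0.86 -0.32  1.89  0.54  0.48 -0.6 ]
batten bay c [-0.0509  0.0281] yaw 12.37 left [-0.071   0.1202] right [-0.0307 -0.064 ] size [0.031 0.189] 509
gap post 0.013345153431126404 front corner [-0.01600845 -0.06079281]
goto (np.float32(-0.13822243), np.float32(0.14639634)) tool mm [ 4.   4.1 -0. ] spin -0.28
goto (np.float32(-0.07747299), np.float32(0.14947975)) tool mm [-5.7 64.1 -0.4] spin None
goto (np.float32(-0.0734034), np.float32(0.13092071)) tool mm [-24.7  64.2  -0.3] spin None
goto (np.float32(-0.056268275), np.float32(0.052777328)) tool mm [-104.7   64.6   -0.2] spin None
```

Call:
drive_tool(increments=[30,0,0,0,-1,30,0,0,0,-1,31,0,0,-0.2,-1,0,25,0,0,-1,0,25,0,0,-1,0,8,0,0,-1,0,0,0,0,-1])

```text
clock: 12.7
position: [0.5762, 0.2703, 0.0102]
ee_rot: [1.92, 2.486, 0.0]
ft_force: [-0.0, -0.3, 0.4]
finger_gap: -0.001
grip_force: 0.0
```

Run:
```python
from h import *
where(); a,b=batten(); u=(a-b)/np.linalg.norm(a-b); n=np.array([u[1],-u[0]]);print('left from b',b+.26*u)
goto(*(b+.271*u),yaw=np.degrees(np.arctan2(u[1],u[0]))); s=snap('side');save(s,'side1.png')
```

```text
t 12.7 bay TCP [-0.0979  0.244 ] z 0.0102 yaw 102.2 tilt [ 0. -0. -1.] F [-0.  -0.3  0.4] q [-0.28  0.92 -0.35  1.69  0.49  0.62 -0.65]
batten bay c [-0.0562  0.0543] yaw 11.76 left [-0.0809  0.1726] right [-0.0316 -0.064 ] size [0.03  0.242] 674
left from b [-0.08460123  0.19050117]
goto (np.float32(-0.08684367), np.float32(0.20127018)) tool mm [-44.1   3.2   0. ] spin 0.47
```

View pics/side1.png

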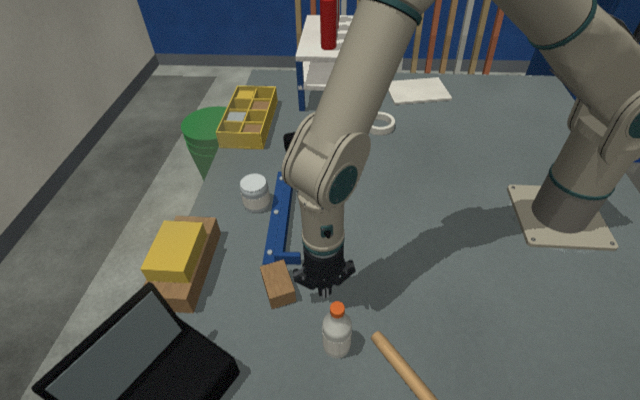

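The side view shows the gripper at (325,275) between the screw box (278,285) and the glue bottle (337,330), clear of both. I'll now push the batten along its axis, in behind the post.

Call:
drive_tool(increments=[-10,3,0,0.4,-1,-15,0,0,0,-1,-13,0,0,0,-1,-6,0,0,0,-1,-7,0,0,0,-1,-8,0,0,0,-1,-8,0,0,0,-1,-8,0,0,0,-1,-8,0,0,0,-1,-7,0,0,0,-1,0,0,0,0,-1])

```text
clock: 13.9
position: [0.6015, 0.1822, 0.0103]
ee_rot: [1.929, 2.478, -0.002]
ft_force: [-0.8, 0.1, -0.6]
finger_gap: 0.002
grip_force: 0.0
```

Run:
```python
from h import *
where(); a,b=batten('top4.png'); u=(a-b)/np.linalg.norm(a-b); n=np.array([u[1],-u[0]]);print('left from b',b+.26*u)
post=np.array([-.061,-.1]); print('gap post',(b-post)@n-.024,'front corner',b+n*.015)
goto(*(b+.271*u),yaw=np.degrees(np.arctan2(u[1],u[0])))
```

```text
t 13.9 bay TCP [-0.0764  0.155 ] z 0.0103 yaw 101.75 tilt [ 0.    -0.001 -1.   ] F [-0.8  0.1 -0.6] q [-0.13  0.91 -0.36  1.71  0.51  0.61 -0.53]
batten bay c [-0.0377 -0.0358] yaw 11.98 left [-0.0536  0.0392] right [-0.0218 -0.1108] size [0.031 0.153] 423
left from b [-0.07576733  0.14349088]
gap post 0.012085282561461276 front corner [-0.00713668 -0.10773575]
goto (np.float32(-0.07805014), np.float32(0.15425143)) tool mm [-1.2 -1.8  0. ] spin -0.19
```

Call:
drive_tool(increments=[-5,0,0,0,-1,-7,0,0,0,-1,-7,0,0,0,-1,-6,0,0,0,-1,-3,0,0,0,-1,0,0,0,0,-1,10,0,0,0,-1,5,-20,0,0,-1,0,-25,0,0,-1,0,0,0,0,-1])

```text
clock: 14.95
position: [0.5562, 0.1601, 0.0099]
ee_rot: [-1.923, -2.481, 0.008]
ft_force: [0.2, 0.0, 0.2]
finger_gap: 0.001
grip_force: 0.0
```

Run:
```python
from h import *
where(); a,b=batten('top5.png'); u=(a-b)/np.linalg.norm(a-b); n=np.array([u[1],-u[0]])
post=np.array([-.061,-.1]); print('gap post',(b-post)@n-.024,'front corner',b+n*.015)
goto(-.12,.085,yaw=90);goto(-.095,.085)
```

```text
t 14.95 bay TCP [-0.1226  0.1348] z 0.0099 yaw 101.99 tilt [-0.005 -0.003 -1.   ] F [0.2 0.  0.2] q [-0.12  0.87 -0.33  1.85  0.53  0.52 -0.56]
batten bay c [-0.0403 -0.0237] yaw 11.97 left [-0.0646  0.0909] right [-0.016  -0.1384] size [0.03  0.234] 627
gap post 0.012051306552331616 front corner [-0.00134183 -0.13525379]
goto (-0.12, 0.085) tool mm [-49.1 -10.4   0.1] spin 11.96
goto (-0.095, 0.085) tool mm [-54.3  14.1   0. ] spin None
```

View pics/top5.png

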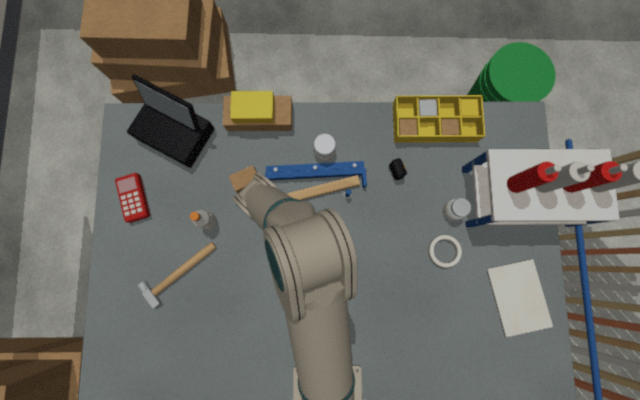

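The right end is now behind the post: it shows at (358,181), with the post at (348,193). Next I push the left end in.

Call:
drive_tool(increments=[-25,-5,0,4,-1,-25,-6,0,4,-1,0,0,0,4,-1,0,10,0,0,-1,0,12,0,0,-1,0,8,0,0,-1,0,8,0,0,-1,0,8,0,0,-1,0,8,0,0,-1,0,0,0,0,-1])

```text
clock: 16.0
position: [0.6161, 0.1117, 0.0103]
ee_rot: [2.176, 2.265, 0.002]
ft_force: [-0.3, -0.3, 0.0]
finger_gap: -0.002
grip_force: 0.0
```

Run:
```python
from h import *
where(); a,b=batten(); u=(a-b)/np.linalg.norm(a-b); n=np.array([u[1],-u[0]])
post=np.array([-.061,-.1]); print('gap post',(b-post)@n-.024,'left',b+.26*u)
```

```text
t 16.0 bay TCP [-0.0649  0.0838] z 0.0103 yaw 89.83 tilt [ 0.002  0.    -1.   ] F [-0.3 -0.3  0. ] q [-0.03  0.9  -0.32  1.72  0.46  0.59 -0.59]
batten bay c [-0.0272 -0.0801] yaw 2.95 left [-0.0306 -0.0145] right [-0.0238 -0.1457] size [0.03  0.131] 327
gap post 0.010808983228381433 left [-0.03718594  0.11400044]
```

Call:
drive_tool(increments=[0,5,0,0,-1,0,5,0,0,-1,0,4,0,0,-1,0,3,0,0,-1,0,0,0,0,-1,0,-15,0,0,-1,0,-10,0,0,-1,-30,0,0,0,-1,-40,0,0,0,-1,-45,0,0,0,-1,0,0,0,0,-1])

```text
clock: 17.15
position: [0.6107, -0.0145, 0.0099]
ee_rot: [2.185, 2.251, -0.01]
ft_force: [0.6, 0.0, -0.2]
finger_gap: -0.002
grip_force: 0.0
```

Run:
```python
from h import *
where(); a,b=batten(); u=(a-b)/np.linalg.norm(a-b); goto(-.046,-.045)
```

```text
t 17.15 bay TCP [-0.0757 -0.042 ] z 0.0099 yaw 89.24 tilt [-0.001 -0.008 -1.   ] F [ 0.6  0.  -0.2] q [ 0.17  0.89 -0.33  1.77  0.5   0.57 -0.44]
batten bay c [-0.0212  0.0543] yaw -2.41 left [-0.0188  0.1123] right [-0.0237 -0.0037] size [0.116 0.03 ] 337
goto (-0.046, -0.045) tool mm [-7.7 29.3  0. ] spin None
```

Call:
drive_tool(increments=[-3,10,0,0,-1,0,7,0,0,-1,0,6,0,0,-1,0,5,0,0,-1,0,3,0,0,-1,0,0,0,0,-1])

```text
clock: 17.8
position: [0.6425, -0.0046, 0.0102]
ee_rot: [-2.175, -2.267, -0.001]
ft_force: [-0.6, -0.4, 0.6]
finger_gap: -0.002
grip_force: 0.4
```

Run:
```python
from h import *
where(); a,b=batten()
```

```text
t 17.8 bay TCP [-0.0435 -0.0335] z 0.0102 yaw 89.9 tilt [ 0.  0. -1.] F [-0.6 -0.4  0.6] q [ 0.17  0.92 -0.35  1.67  0.48  0.63 -0.41]
batten bay c [-0.0154  0.0558] yaw 0.22 left [-0.0156  0.1119] right [-0.0152 -0.0002] size [0.03  0.112] 319
```

Call:
drive_tool(increments=[0,1.5,0,0,-1,0,0,0,0,-1,0,-10,0,0,-1,0,-20,0,0,-1,0,-40,-20,0,-1,0,-45,-40,0,-1,0,-45,-40,0,-1,0,-20,-20,0,-1,0,0,0,0,-1,0,0,0,0,-1])

```text
clock: 18.85
position: [0.481, -0.0122, 0.1174]
ee_rot: [2.175, 2.263, 0.005]
ft_force: [0.4, 0.5, -0.2]
finger_gap: 0.002
grip_force: 0.0
```

Run:
```python
from h import *
where(); a,b=batten('top6.png');
```

```text
t 18.85 bay TCP [-0.2051 -0.0341] z 0.1174 yaw 89.83 tilt [ 0.004  0.    -1.   ] F [ 0.4  0.5 -0.2] q [ 0.24  0.6  -0.4   2.08  0.45  0.54 -0.44]
batten bay c [-0.015  -0.0176] yaw 0.19 left [-0.0155  0.112 ] right [-0.0146 -0.1472] size [0.03  0.259] 735
```

View pics/top6.png

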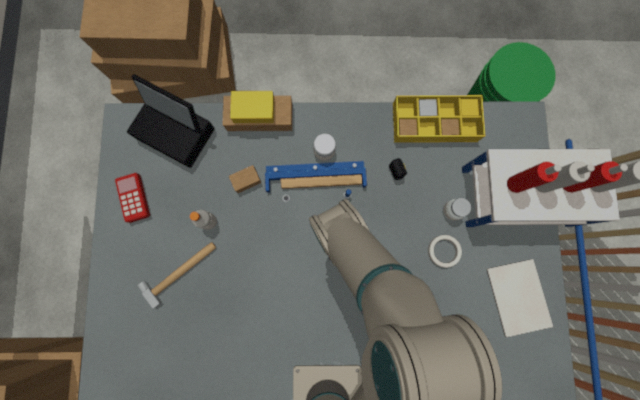

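The batten lies flush along the rail from (281,183) to (361,180), behind the post. Centre y is -18 mm, the end x values are about -15 mm, and the bystanders look unmoved.

```bash
python3 -c "
from cell import job
print(job.hand_in())"
```

```text
the job is handed in; nothing more can be done
None
```

The batten was pushed flat into the bay behind the post and lies flush against the back rail (both ends about 15 mm from the rail face to the batten's centreline, half its width); the other things look unmoved, and I handed the job in at about 19 s, with no verdict returned.

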